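# Load a panel meter face-down and lock the wiring fixture

## Robot

A 6-joint arm with a two-finger parallel gripper is mounted at the origin on the work surface. World frame = base frame: x ahead of the robot, y to its left, z up, the work surface at z = 0. Lengths are in mm, angles in rad, forces in N, time in s.
With the tool pointing down it reaches from about 300 to 775 mm from the base axis. Payload 14.6 kg.
Tool frame: the origin (TCP) lies at the very end of the fingers, on their centre line; the grasp point (between the pads) lies 19 mm behind it; z points along the fingers, y is the line along which they close (so a half turn about z gives the same grasp; the last joint's range is limited). The gripper opens to 94 mm and grips with 3 to 60 N. Pads are 16 mm wide; open, the fingers measure 119 mm over their backs; the gripper's body (75 mm by 177 mm) begins 78 mm behind the grasp point.
Start: joints at [-0.067, 0.3, 1.521, -0, 1.321, -0.067], TCP at [549.99, -0.002, 205.446] pointing down, gripper open.
Joint ranges: [-3.03, 3.03], [-0.79, 2.21], [0.23, 2.52], [-1.04, 4.18], [0, 3.07], [-2.55, 2.55]. Speed limits (rad/s): [2.22, 2.22, 2.57, 3.14, 3.14, 3.14].

## Interface

Orientations are given as [roll, pitch, yaw] about the fixed x, y, z axes, in that order (R = Rz(yaw) Ry(pitch) Rx(roll)).
In Python, from cell import manip, camera, get_calibration gives the robot as it stands. The module is installed in compiled form; this text tells all that it offers.
- The arm moves only by the tool jog_arm, never from a script. Its argument "plan" is one flat list of numbers, 6 for each row, row after row: the shift along the world's x, y, z in m, then the turn, a rotation vector about the world's x, y, z in degrees. A call has 1 to 20 rows; each row is the pose to reach, as a shift and turn from the pose commanded when the call began; what a row does not reach only later rows make up. A row lasts 1/10 s, in which the tool goes at most 50 mm and 8.59 degrees, less where a joint would pass 70% of its speed; a pose out of reach is approached as far as the arm can. A call with a gripper value outside its range is refused whole. "claw" is the finger opening in m, from 0 to 0.094, set as the call begins (left out, the last holds). The fingers move at their own pace and stop on an object; "force" is the grip in N (left out, the last holds). Time passes only in rows, so rows that repeat a pose let the fingers close. It gives the time, the measured TCP pose, the force, the opening and the grip force at its end, in the units of the state.
- manip.read_state(): the state, without advancing time (a new reading comes with each control period).
- camera(name): name is "scene" or "side" or "wrist"; returns (picture, depth): 400x640x3 uint8, red, green, blue; 400x640 float32, mm along the optical axis (not along the pixel's ray), 0 where there is no reading.
- get_calibration(name): a dict with "fx", "fy", "cx", "cy" (pixels), "origin" and "attitude" of the camera in the world. Camera axes: x right, y down, z forward; pixel columns grow to the right and rows downward; lengths in mm; the calibration is good to about 2 mm. The wrist camera is an equidistant fisheye: a pixel r from the principal point sees the ray r / f radians off the axis. A picture is of the moment at which its call begins: read the wrist's pose just before it. get_calibration takes no time and is no camera call; for the wrist camera it gives the pose at the moment of the call.
- manip.sign_off(): hands the job in; it is judged then, once.
The state is a dict: "clock": time; "joints": joint angles; "qd": joint speeds; "effort": joint torques, N m; "eef_pos": TCP position; "eef_rot": TCP orientation; "wrist_force": force on the tool from outside, world axes, zero at the start; "moment": the same for the moment, N m; "finger_gap": finger opening in mm; "finger_force": force on a finger pad.
Only numpy, scipy, OpenCV 4.12 (cv2) and the standard library are available. Lean on these libraries where they do the work, as an engineer would, in place of code of your own. Each camera call takes 0.05 s, during which the arm holds its last target. There are 200 camera calls.

## Task

Get the larger panel meter ready for wiring: seat it in the pocket of the fixture's carriage, flat on the pocket's floor with its window face down and its brass terminals up, and let go of it. Then push the carriage fully home against its stop, and after that swing the lever all the way across behind the carriage to lock it. Leave the smaller meter where it lies.

Things in the scene. Friction and masses are not known exactly. Their poses are not given: they have to be found in the camera images.
- meter_centre (a point): Centre of the larger panel meter, 52 mm deep, lying on a flat side: grey face plate 66 wide x 44 high x 8 mm, then a black box body 40 wide x 44 high x 44 mm deep, flush with the plate above and below. This point is 26 mm from face and from back, 22 mm above the table. x points out of the face, y across the width, z up as it lies. 0.11 to 0.23 kg; grip across the 40 mm.
- meter_face (a point): Middle of the larger meter's outer face (the plate with the dark window), 26 mm from its centre along x; axes as above. The plate's flange stands out 13 mm beyond the body on each y side. Two brass terminals stand 6 mm out of the opposite end, the back.
- small_meter_centre (a point): Centre of the smaller panel meter (plate 42 x 32 mm, body 26 mm wide, 40 mm deep, 32 mm high), lying on its side likewise; not to be disturbed. Axes as for the larger one.
- pocket (a point): Centre of the pocket's floor in the steel carriage, 22 mm above the table. Open rectangle 50 mm along x, 72 mm along y; walls 7 mm high, 5 mm thick: the larger meter's plate fits face down, 66 mm side along y, either way round, with 3 mm to spare on each side. x points along the slide towards home (roughly away from the robot), z up. It moves with the carriage.
- tab (a point): Middle of the upright push tab at the rear (-x) end of the carriage, 42 mm behind the pocket's centre and 14 mm above the pocket's floor. The tab is 8 mm thick along the slide, 28 mm wide and rises 28 mm above the pocket's floor. Axes as the pocket's.
- carriage (a joint): Travel of the carriage along the pocket's x, m: 0 fully out, 0.09 fully home at the stop. About 2 N to move; it stays where it is left.
- lever_pivot (a point): Vertical hinge axis of the lock lever, on the fixture's base, at the arm's mid-height, 24 mm above the table. Axes as the pocket's.
- lever_knob (a point): Middle of the upright round knob at the end of the lever, 42 mm above the table: 16 mm diameter, 28 mm tall, 115 mm from the hinge axis. The flat steel arm below it is 14 mm wide and 8 mm thick.
- lever (a joint): Angle of the lock lever, rad; growing = anticlockwise seen from above. At 0 the arm points to the side and rear (135 degrees anticlockwise from the pocket's x); at 2.356, its end stop, it lies straight across the slide behind the carriage, along the pocket's -y: locked. About 0.5 N at the knob to move; it stays where it is left.

How it is judged:
By the outcome, as a careful person would: the job done as asked, in the order asked, and still so for the second after the job is handed in, with the robot touching nothing.
It also fails if it takes over 72 s, if anything falls off the work surface, if the arm or the gripper's body presses on something with over 40 N, if the wrist force passes 120 N, or if a joint passes its speed limit or range.

## Working session

There is one attempt and no reset: what is moved stays moved. The work goes in short steps, Python scripts to look and compute and a tool call to move; the robot and the scene stay as the last step left them, time stands still between calls to the robot, and variables do not carry over. Pictures are saved under pics/ and viewed, at most 10 in all, crops included, and the job is handed in when it is done.

Besides the shell and the picture viewer there is one more tool, called after ">>>" as a command line: name --argument value ..., lists and objects as JSON in quotes. jog_arm: Moves the arm, as the interface text tells. Its arguments: {"type":"object","properties":{"plan":{"type":"array"},"claw":{"type":"number"},"force":{"type":"number"}},"required":["plan"]}

```bash
mkdir -p pics
cat > h.py <<'E'
import numpy as np, cv2
from cell import manip, camera, get_calibration
def snap(n,tag):
    c=get_calibration(n); p,d=camera(n)
    cv2.imwrite(f'pics/{tag}.png',p[:,:,::-1]); np.savez(f'pics/{tag}.npz',p=p,d=d,c=np.array(c,dtype=object)); return p,d,c
def load(tag):
    z=np.load(f'pics/{tag}.npz',allow_pickle=True); return z['p'],z['d'],z['c'].item()
def rot(c):
    from scipy.spatial.transform import Rotation as R
    a=np.array(c['attitude'],float)
    return a if a.shape==(3,3) else (R.from_euler('xyz',a).as_matrix() if a.size==3 else R.from_quat(a).as_matrix())
def ray(c,u,v,fish=False):
    x=(u-c['cx'])/c['fx'];y=(v-c['cy'])/c['fy']
    if fish:
        r=np.hypot(x,y)+1e-12; d=np.array([np.sin(r)*x/r,np.sin(r)*y/r,np.cos(r)])
    else: d=np.array([x,y,1.])
    return rot(c)@d
def onz(c,u,v,z,fish=False):
    d=ray(c,u,v,fish);o=np.array(c['origin'],float); return o+d*(z-o[2])/d[2]
def cloud(d,c):
    v,u=np.mgrid[:400,:640]; P=np.stack([(u-c['cx'])/c['fx']*d,(v-c['cy'])/c['fy']*d,d],-1)
    return P@rot(c).T+np.array(c['origin'],float)
E
python3 - <<'E'
from h import *
for n in('scene','side','wrist'):
    p,d,c=snap(n,n+'0'); print(n,c,(d>0).mean())
print(manip.read_state())
E
```

```text
scene {'fx': 441.7687994577517, 'fy': 441.7687994577517, 'cx': 320.3494162339977, 'cy': 189.13068933335492, 'origin': array([1358.39704228, -154.45638708,  610.57704264]), 'attitude': array([-2.13536718,  0.0065945 ,  1.39680707])} 0.996
side {'fx': 365.1541364685941, 'fy': 365.1541364685941, 'cx': 316.12746362221606, 'cy': 203.73800400173803, 'origin': array([ 147.31362797, -512.3771017 ,  420.7199555 ]), 'attitude': array([-2.09252578,  0.00874085, -0.6378353 ])} 0.9957109375
wrist {'fx': 309.70691628693146, 'fy': 309.70691628693146, 'cx': 322.2753410432383, 'cy': 201.9257679671115, 'origin': array([551.8752978 ,  75.76563692, 385.22254398]), 'attitude': array([2.87864911e+00, 1.01486416e-03, 3.81312100e-05])} 0.9868828125
{'clock': 0.15, 'joints': array([-6.66044432e-02,  3.00371531e-01,  1.52140837e+00, -3.65714137e-05,
        1.32068580e+00, -6.65764476e-02]), 'qd': array([ 1.17950870e-04, -2.26976246e-03, -3.57775051e-03, -2.43664306e-05,
       -2.27005115e-04, -9.11697300e-04]), 'effort': array([-2.50185103e-04, -5.31960297e+01, -3.52822959e+01,  7.07691838e-02,
        2.35654798e-02, -3.66386917e-05]), 'eef_pos': array([ 5.49814267e+02, -2.59910010e-03,  2.05014008e+02]), 'eef_rot': array([-3.14071919e+00, -2.27340414e-05,  1.57077739e+00]), 'wrist_force': array([-0.64740561, -0.24157576,  0.19287649]), 'moment': array([ 0.01985803, -0.04384085, -0.00230103]), 'finger_force': 0.0, 'finger_gap': 94.1493045959401}
```

View pics/scene0.png

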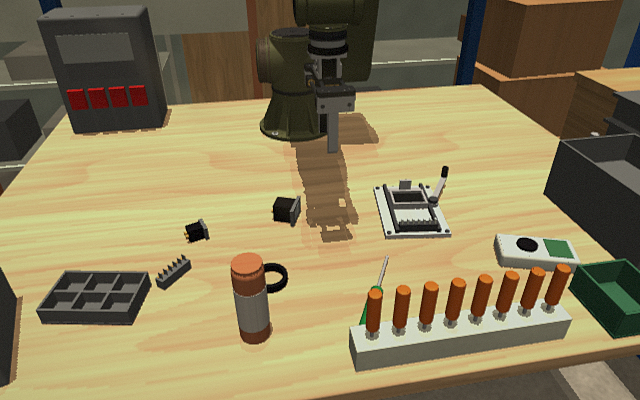

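View pics/side0.png

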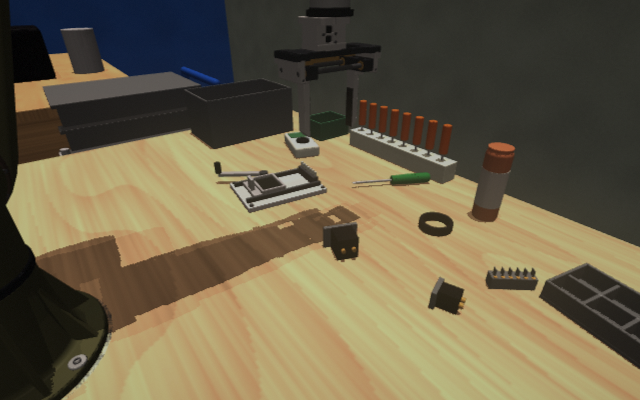

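View pics/wrist0.png

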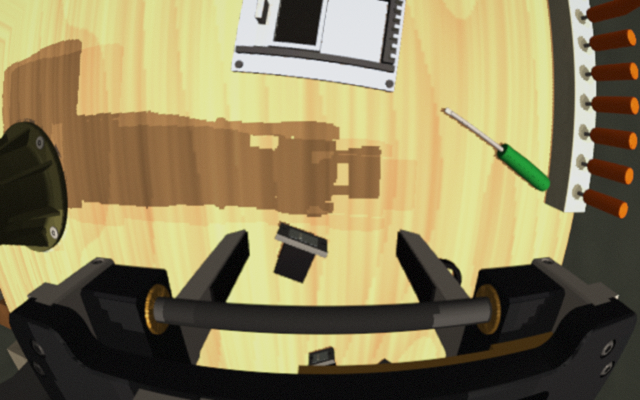

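>>> jog_arm --plan '[0,0.04,0.02,0,0,0,0,0.08,0.04,0,0,0,0,0.12,0.06,0,0,0,0,0.12,0.06,0,0,0,0,0.12,0.06,0,0,0]'

```text
clock: 0.65
eef_pos: [549.8, 120.4, 265.2]
eef_rot: [-3.141, 0.0, 1.572]
wrist_force: [0.2, -0.4, -0.1]
finger_gap: 94.0
finger_force: 0.0
```

Run:
```python
from h import *
p,d,c=snap('wrist','w1'); 
# orthographic rectified views at z=0 plane, 2px/mm  : x 380..640 , y -130..290
def ortho(z,x0,x1,y0,y1,s,fn):
    X,Y=np.meshgrid(np.arange(x0,x1,1/s),np.arange(y1,y0,-1/s))
    P=(np.stack([X,Y,np.full_like(X,z)],-1)-np.array(c['origin']))@rot(c)
    th=np.arctan2(np.hypot(P[...,0],P[...,1]),P[...,2]);ph=np.arctan2(P[...,1],P[...,0])
    u=c['cx']+c['fx']*th*np.cos(ph);v=c['cy']+c['fy']*th*np.sin(ph)
    im=cv2.remap(p,u.astype('f4'),v.astype('f4'),1)
    for x in range(x0,x1,20): cv2.line(im,(int((x-x0)*s),0),(int((x-x0)*s),5 if x%100 else 14),(255,0,0),1)
    for y in range(y0,y1,20): cv2.line(im,(0,int((y1-y)*s)),(5 if y%100 else 14,int((y1-y)*s)),(255,0,0),1)
    cv2.imwrite(f'pics/{fn}.png',im[:,:,::-1])
ortho(22,400,650,100,300,3,'fix22'); ortho(44,470,600,-90,40,4.5,'met44')
```

```text
(no output)
```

View pics/fix22.png

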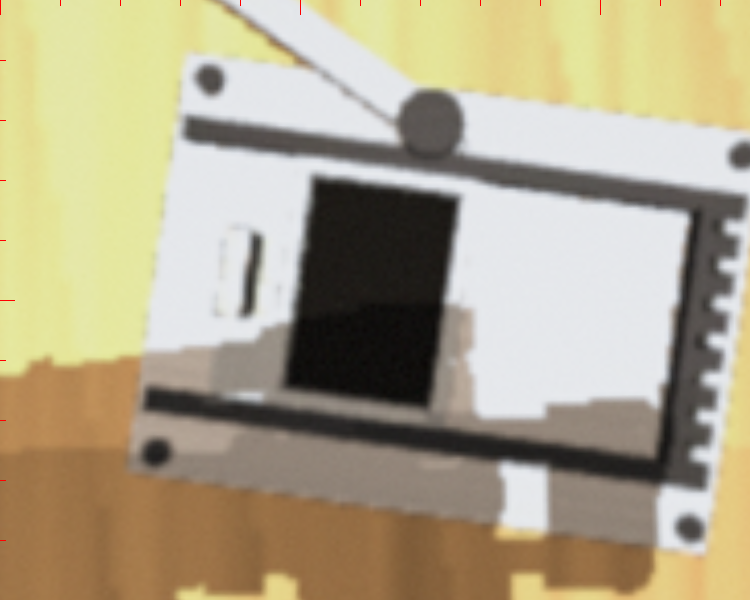

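View pics/met44.png

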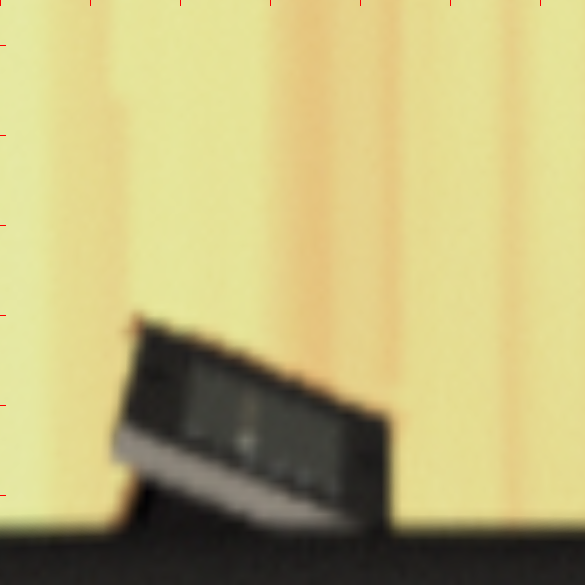

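Run:
```python
from h import *
p,d,c=load('wrist0')
x0,x1,y0,y1,s,z=470,600,-130,0,4.5,44
X,Y=np.meshgrid(np.arange(x0,x1,1/s),np.arange(y1,y0,-1/s))
P=(np.stack([X,Y,np.full_like(X,z)],-1)-np.array(c['origin']))@rot(c)
th=np.arctan2(np.hypot(P[...,0],P[...,1]),P[...,2]);ph=np.arctan2(P[...,1],P[...,0])
u=c['cx']+c['fx']*th*np.cos(ph);v=c['cy']+c['fy']*th*np.sin(ph)
im=cv2.remap(p,u.astype('f4'),v.astype('f4'),1)
cv2.imwrite('pics/met2.png',im[:,:,::-1])
# side+scene clouds, points near meter top
for t in('scene0','side0'):
    p,d,c=load(t); C=cloud(d,c); m=(abs(C[...,2]-44)<4)&(C[...,0]>460)&(C[...,0]<610)&(C[...,1]>-150)&(C[...,1]<0)
    Q=C[m]; print(t,m.sum(),Q.mean(0), Q.min(0),Q.max(0)); 
    if m.sum()>5: print(cv2.minAreaRect(Q[:,:2].astype('f4')))
    m=(C[...,2]>12)&(C[...,0]>400)&(C[...,0]<700)&(C[...,1]>-250)&(C[...,1]<20)
    Q=C[m]; print(np.histogram(Q[:,1],bins=13,range=(-250,10))[0])
```

```text
scene0 269 [519.39640404 -89.73255333  42.89891833] [ 487.50120516 -120.84083766   40.02397951] [556.88021593 -57.2300441   45.24844039]
((517.0698852539062, -91.30352020263672), (52.25853729248047, 67.85992431640625), 69.1353530883789)
[   0    0    0    0   14   45  109  187  201  312  636 1511 1831]
side0 427 [515.87221172 -93.65637753  42.67648124] [ 489.34642947 -123.57681583   40.00004826] [554.95042943 -58.07734973  44.57604722]
((516.7792358398438, -94.73162078857422), (54.30159378051758, 65.4335708618164), 68.14234161376953)
[   0    0    0    8   43   33  353  200  219  119 1535 2851 1343]
```

View pics/met2.png

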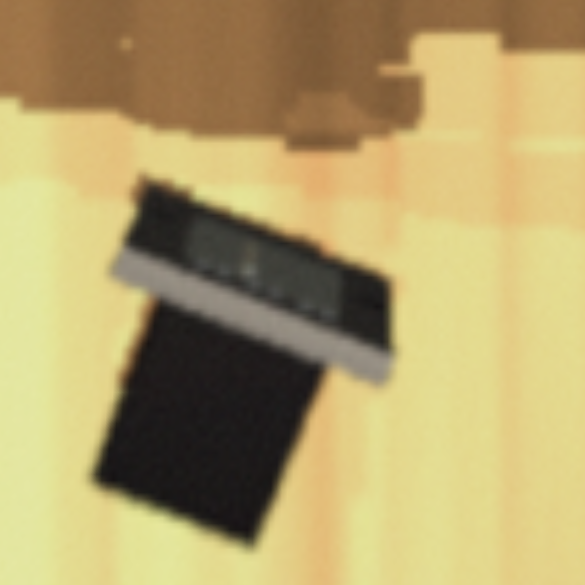

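```bash
cat >> h.py <<'E'
from scipy.spatial.transform import Rotation as R
def target(fy,t):  # fy yaw of f (deg), t tilt; grasp pose in which meter lies; columns
    a=np.radians(fy);t=np.radians(t);f=np.array([np.cos(a),np.sin(a),0]);u=np.array([0,0,1.])
    x=f*np.cos(t)+u*np.sin(t);z=-u*np.cos(t)+f*np.sin(t);return np.stack([x,np.cross(z,x),z],1)
def cur(): 
    s=manip.read_state();return np.array(s['eef_pos']),R.from_euler('xyz',s['eef_rot']).as_matrix(),s
def turn(A,B): return R.from_matrix(B@A.T).as_rotvec(degrees=True).round(2)
E
python3 - <<'E'
from h import *
p,r,s=cur(); T=target(68.7,45); print(p,T); print(turn(r,T)); print(s['joints'])
E
```

```text
[549.7608494  119.55646645 264.65369857] [[ 0.25685741  0.93169123  0.25685741]
 [ 0.65880518 -0.36325123  0.65880518]
 [ 0.70710678  0.         -0.70710678]]
[ 44.48  -8.43 -20.22]
[ 1.49154325e-01  2.91603922e-01  1.39470283e+00 -2.47196896e-04
  1.45651836e+00  1.48998389e-01]
```

>>> jog_arm --plan '[-0.02,-0.05,-0.01,0,0,0,-0.04,-0.1,-0.02,7.4,-1.4,-3.4,-0.05,-0.15,-0.04,14.8,-2.8,-6.7,-0.05,-0.2,-0.06,22.2,-4.2,-10.1,-0.06,-0.24,-0.08,29.7,-5.6,-13.5,-0.06,-0.27,-0.1,37.1,-7.0,-16.9,-0.06,-0.27,-0.115,44.5,-8.4,-20.2,-0.06,-0.27,-0.115,44.5,-8.4,-20.2,-0.06,-0.27,-0.115,44.5,-8.4,-20.2,-0.06,-0.27,-0.115,44.5,-8.4,-20.2,-0.06,-0.27,-0.115,44.5,-8.4,-20.2,-0.06,-0.27,-0.115,44.5,-8.4,-20.2]'

```text
clock: 1.9
eef_pos: [490.5, -149.3, 151.5]
eef_rot: [3.138, -0.784, 1.203]
wrist_force: [-0.3, 0.1, -0.1]
finger_gap: 94.4
finger_force: 0.0
```

Run:
```python
from h import *
p,r,s=cur(); T=target(68.7,45); print(p,turn(r,T),s['joints'].round(2))
z=T[:,2]
tc=np.array([520,-85,11.6]); print('pre',(tc-70*z-p).round(1),'grasp',(tc-p).round(1))
snap('wrist','w2')
```

```text
[ 490.45238276 -149.26773948  151.48122322] [ 0.1   0.11 -0.1 ] [-0.73  0.41  1.7   0.73  1.42 -0.63]
pre [ 11.6  18.2 -90.4] grasp [  29.5   64.3 -139.9]
```

View pics/w2.png

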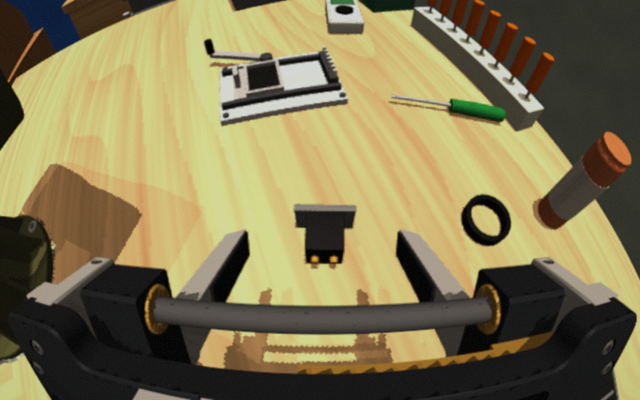

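>>> jog_arm --plan '[0.004,0.006,-0.03,0,0,0,0.008,0.012,-0.06,0,0,0,0.0116,0.0182,-0.0904,0,0,0,0.0116,0.0182,-0.0904,0,0,0,0.0116,0.0182,-0.0904,0,0,0]'

```text
clock: 2.45
eef_pos: [501.8, -131.7, 60.9]
eef_rot: [3.141, -0.786, 1.2]
wrist_force: [0.4, -0.3, -0.2]
finger_gap: 94.2
finger_force: 0.0
```

Run:
```python
from h import *
p,d,c=load('side0'); print('small',onz(c,447,297,16))
p,r,s=cur(); T=target(68.7,45); print(p,turn(r,T)); 
print((np.array([520,-85,11.6])-p).round(1), s['wrist_force'])
p,d,c=snap('wrist','w3'); cv2.imwrite('pics/w3c.png',cv2.resize(p[150:350,220:420,::-1],None,fx=3,fy=3,interpolation=2))
```

```text
small [ 552.2590313  -297.07002015   16.        ]
[ 501.80159194 -131.74203525   60.92093295] [-0.02  0.04 -0.03]
[ 18.2  46.7 -49.3] [ 0.42877713 -0.30809703 -0.24675638]
```

View pics/w3c.png

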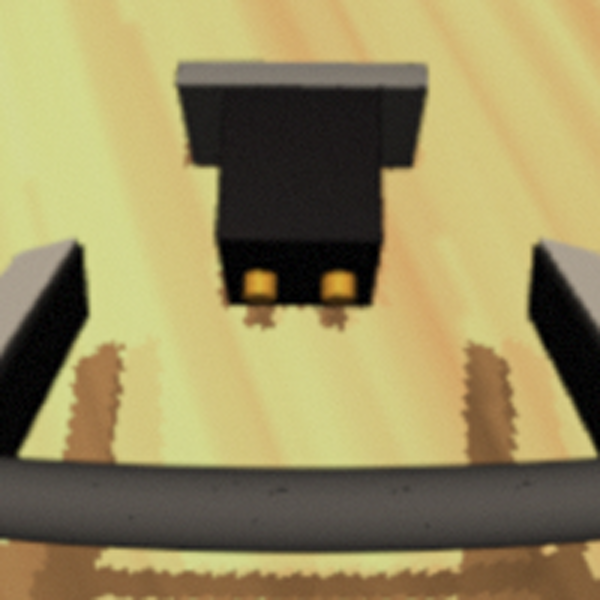

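Run:
```python
from h import *
p,d,c=load('w3')
for u,v,z in((300,240,44),(302,63,44),(302,85,44)): print(onz(c,220+u/3,150+v/3,z,True))
```

```text
[ 508.71618081 -114.19065219   44.        ]
[527.45330378 -66.98730318  44.        ]
[524.9388118  -73.50085731  44.        ]
```

>>> jog_arm --plan '[0.0035,0.0094,-0.0099,0,0,0,0.007,0.0188,-0.0197,0,0,0,0.0105,0.0282,-0.0296,0,0,0,0.014,0.0376,-0.0394,0,0,0,0.0173,0.047,-0.0493,0,0,0,0.0173,0.047,-0.0493,0,0,0,0.0173,0.047,-0.0493,0,0,0]'

```text
clock: 3.2
eef_pos: [518.9, -84.5, 10.6]
eef_rot: [-3.142, -0.786, 1.199]
wrist_force: [0.4, -0.3, 0.8]
finger_gap: 93.9
finger_force: 0.0
```

>>> jog_arm --plan '[0,0,0,0,0,0,0,0,0,0,0,0,0,0,0,0,0,0,0,0,0,0,0,0,0,0,0,0,0,0,0,0,0,0,0,0,0,0,0,0,0,0,0,0,0,0,0,0,0,0,0,0,0,0,0,0,0,0,0,0]' --claw 0.03 --force 35

```text
clock: 4.2
eef_pos: [518.9, -84.8, 10.7]
eef_rot: [3.141, -0.786, 1.199]
wrist_force: [-0.6, -0.3, -0.1]
finger_gap: 40.0
finger_force: 35.0
```

Run:
```python
from h import *
p,r,s=cur(); print(p,turn(r,target(68.7,0)),turn(target(68.7,0),target(172.1,0)),turn(target(172.1,0),target(172.1,-45)))
```

```text
[518.88262728 -84.78092009  10.74391838] [-4.195e+01  1.639e+01  1.000e-02] [  0.    0.  103.4] [ -6.19 -44.57  -0.  ]
```

>>> jog_arm --plan '[0,0,0.03,0,0,0,0,0,0.06,0,0,0,0,0,0.09,-7,2.7,0,0,0,0.12,-14,5.4,0,0,0,0.15,-21,8.2,0,0,0,0.18,-28,10.9,0,0,0,0.19,-35,13.6,0,0,0,0.19,-41.9,16.3,0,0,0,0.19,-41.9,16.3,0,0,0,0.19,-41.9,16.3,0,0,0,0.19,-41.9,16.3,0]'

```text
clock: 5.3
eef_pos: [518.5, -85.2, 200.1]
eef_rot: [-3.141, -0.004, 1.198]
wrist_force: [-0.1, -0.7, -0.8]
finger_gap: 39.8
finger_force: 35.0
```

>>> jog_arm --plan '[-0.01,0.03,0,0,0,8,-0.02,0.06,0,0,0,16,-0.02,0.09,0,0,0,24,-0.02,0.12,0,0,0,32,-0.02,0.15,0,0,0,40,-0.02,0.18,0,0,0,48,-0.02,0.21,0,0,0,56,-0.02,0.23,0,0,0,64,-0.02,0.25,0,0,0,72,-0.02,0.27,0,0,0,80,-0.02,0.286,0,0,0,88,-0.02,0.286,0,0,0,96,-0.02,0.286,0,0,0,103.4,-0.02,0.286,0,0,0,103.4,-0.02,0.286,0,0,0,103.4,-0.02,0.286,0,0,0,103.4]'

```text
clock: 6.9
eef_pos: [499.0, 200.7, 200.6]
eef_rot: [3.14, -0.002, 3.0]
wrist_force: [0.7, 0.2, -2.3]
finger_gap: 39.6
finger_force: 35.0
```

Run:
```python
from h import *
p,r,s=cur(); print(p,turn(r,target(172.1,0)),turn(r,target(172.1,-45)),s['joints'].round(2),s['finger_gap'])
```

```text
[498.96980969 200.74727119 200.60958259] [-0.1  -0.09  0.21] [ -6.36 -44.65   0.17] [ 0.31  0.28  1.56  0.    1.3  -1.12] 39.60933429225285
```

>>> jog_arm --plan '[0.006,0,0,-1.1,-7.4,0,0.012,0,0,-2.1,-14.9,0,0.018,0,0,-3.2,-22.3,0,0.024,0,0,-4.2,-29.8,0.1,0.03,0,-0.01,-5.3,-37.2,0.1,0.036,0.0005,-0.04,-6.4,-44.65,0.2,0.036,0.0005,-0.07,-6.4,-44.65,0.2,0.036,0.0005,-0.1,-6.4,-44.65,0.2,0.036,0.0005,-0.1,-6.4,-44.65,0.2,0.036,0.0005,-0.1,-6.4,-44.65,0.2,0.036,0.0005,-0.1,-6.4,-44.65,0.2]'

```text
clock: 8.0
eef_pos: [540.2, 203.1, 123.4]
eef_rot: [-3.139, 0.744, 3.009]
wrist_force: [-0.4, -0.0, -1.2]
finger_gap: 39.7
finger_force: 35.0
```

Run:
```python
from h import *
p,r,s=cur(); print(p,turn(r,target(172.1,-45)),s['joints'].round(2),s['finger_gap'])
p,d,c=snap('wrist','w4')
p1,d1,c1=snap('scene','s4')
a=p[40:360,160:480]; b=cv2.resize(p1[120:260,340:480],(400,400),interpolation=2)
cv2.imwrite('pics/c4.png',np.hstack([cv2.resize(a,(400,400),interpolation=2),b])[:,:,::-1])
```

```text
[540.17594616 203.07306238 123.39156241] [-0.22 -2.34 -0.22] [ 0.48  0.24  2.01 -1.04  0.47 -0.1 ] 39.74560007234143
```

View pics/c4.png

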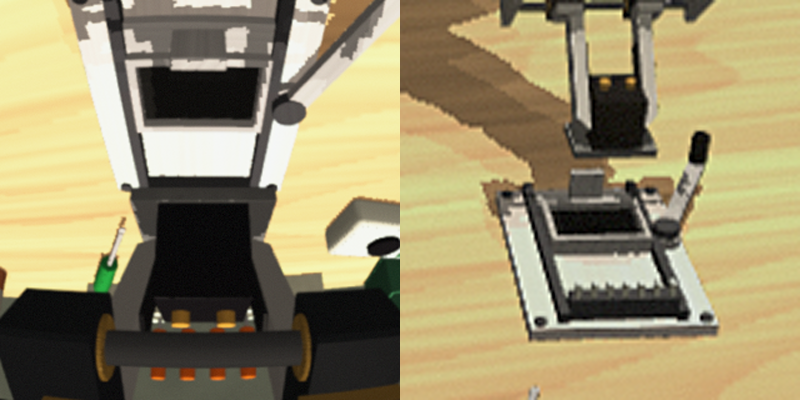

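>>> jog_arm --plan '[0,0,0.04,0,0,0,-0.006,0,0.08,1.1,7,0,-0.012,0,0.08,2.1,14,0,-0.018,0,0.08,3.2,21,0,-0.024,0,0.08,4.2,28,0,-0.03,0,0.08,5.3,35,0,-0.036,0,0.08,6.2,42.3,0,-0.036,0,0.08,6.2,42.3,0,-0.036,0,0.08,6.2,42.3,0,-0.036,0,0.08,6.2,42.3,0]'

```text
clock: 9.1
eef_pos: [503.3, 203.2, 202.0]
eef_rot: [3.136, -0.001, 3.007]
wrist_force: [-0.2, 0.5, -1.3]
finger_gap: 39.7
finger_force: 35.0
```

Run:
```python
from h import *
p,r,s=cur(); print(p,turn(r,target(82.1,0)),s['joints'].round(2))
p,d,c=load('w4')
for u,v in((145,120),(258,121)): print(onz(c,160+u*.8,40+v*.8,22,True))
f=np.array([np.cos(np.radians(-7.9)),np.sin(np.radians(-7.9))]);q=np.array([-f[1],f[0]])
print([np.array([524.1,202.7])+25*f+k*36*q for k in(-1,1)])
```

```text
[503.28981288 203.15634393 201.96746744] [ -0.29   0.26 -90.18] [ 0.31  0.29  1.55  0.01  1.31 -1.12]
[545.90111042 163.43025027  22.        ]
[556.8763134  238.88060409  22.        ]
[array([543.91473292, 163.60554567]), array([553.81074024, 234.92222703])]
```

>>> jog_arm --plan '[0,0,0.02,0,0,-8,0,0,0.02,0,0,-16,0,0,0.02,0,0,-24,0,0,0.02,0,0,-32,0,0,0.02,0,0,-40,0,0,0.02,0,0,-48,0,0,0.02,0,0,-56,0,0,0.02,0,0,-64,0,0,0.02,0,0,-72,0,0,0.02,0,0,-80,0,0,0.02,0,0,-88,0,0,0.02,0,0,-96,0,0,0.02,0,0,-104,0,0,0.02,0,0,-112,0,0,0.02,0,0,-120,0,0,0.02,0,0,-128,0,0,0.02,0,0,-136,0,0,0.02,0,0,-144,0,0,0.02,0,0,-152,0,0,0.02,0,0,-160]'

```text
clock: 11.1
eef_pos: [503.1, 203.3, 222.1]
eef_rot: [3.135, -0.006, 0.209]
wrist_force: [1.2, 0.1, -2.1]
finger_gap: 39.7
finger_force: 35.0
```

>>> jog_arm --plan '[0,0,0,0,0,-8,0,0,0,0,0,-16,0,0,0,0,0,-20,0,0,0,0,0,-20,0,0,0,0,0,-20]'

```text
clock: 11.6
eef_pos: [503.3, 203.2, 222.1]
eef_rot: [3.136, -0.005, -0.132]
wrist_force: [0.5, 0.5, -0.5]
finger_gap: 39.8
finger_force: 35.0
```

Run:
```python
from h import *
p,r,s=cur(); print(p,turn(r,target(-7.9,0)),turn(r,target(-7.9,-45)),s['joints'].round(2),s['finger_gap'])
```

```text
[503.31987037 203.24013272 222.0767931 ] [ 0.39  0.27 -0.32] [ 6.43 44.86 -0.44] [ 0.32  0.27  1.52 -0.01  1.35  2.03] 39.76370977605485
```

>>> jog_arm --plan '[0.0016,0,0,1.1,7.5,-0.1,0.0032,0,0,2.1,15,-0.1,0.0048,0,0,3.2,22.4,-0.2,0.0064,0.0005,-0.02,4.3,29.9,-0.3,0.008,0.001,-0.04,5.4,37.4,-0.4,0.0096,0.001,-0.07,6.4,44.9,-0.4,0.0096,0.001,-0.1,6.4,44.9,-0.4,0.0096,0.001,-0.122,6.4,44.9,-0.4,0.0096,0.001,-0.122,6.4,44.9,-0.4,0.0096,0.001,-0.122,6.4,44.9,-0.4,0.0096,0.001,-0.122,6.4,44.9,-0.4]'

```text
clock: 12.7
eef_pos: [513.8, 204.3, 101.6]
eef_rot: [3.14, 0.785, -0.139]
wrist_force: [-0.7, 0.6, -1.8]
finger_gap: 39.7
finger_force: 35.0
```

Run:
```python
from h import *
p,r,s=cur(); print(p,turn(r,target(-7.9,-45)),s['joints'].round(2),s['finger_gap'])
p,d,c=snap('wrist','w5')
p1,d1,c1=snap('side','d5')
a=p[0:400,160:480]; b=p1[60:260,180:380]
cv2.imwrite('pics/c5.png',np.hstack([cv2.resize(a,(440,550),interpolation=2),cv2.resize(b,(350,350),interpolation=2)[:, :] if 0 else cv2.copyMakeBorder(cv2.resize(b,(350,350),interpolation=2),0,200,0,0,0)])[:,:,::-1])
```

```text
[513.7563853  204.28194457 101.6319777 ] [0.07 0.04 0.03] [0.2  0.87 1.08 0.25 1.94 1.91] 39.65221746968443
```

View pics/c5.png

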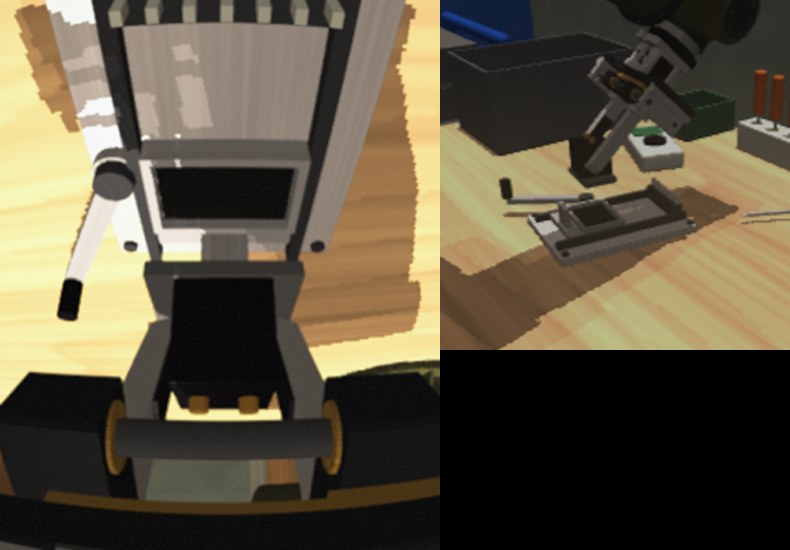

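Run:
```python
from h import *
p,d,c=load('w5')
f=np.array([np.cos(np.radians(-7.9)),np.sin(np.radians(-7.9))]);q=np.array([-f[1],f[0]])
o=np.array([524.1,202.7])
for n,u,v,z in(('-x+y',158,218,22),('-x-y',291,221,22),('+x+y',162,167,29),('+x-y',296,170,29),('platel',145,270,60),('plater',303,270,60)):
    P=onz(c,160+u/1.375,v/1.375,z,True); w=P[:2]-o; print(n,P.round(1),'local',(w@f).round(1),(w@q).round(1))
g=cv2.cvtColor(p,cv2.COLOR_RGB2GRAY)
print(g[100:172:1,325]); print(g[140,265:385])
# depth check of the pocket area
```

```text
-x+y [504.4 244.9  22. ] local -25.3 39.1
-x-y [490.5 167.3  22. ] local -28.4 -39.7
+x+y [552.2 229.6  29. ] local 24.1 30.5
+x-y [541.1 164.9  29. ] local 22.0 -35.1
platel [508.5 247.9  60. ] local -21.6 42.6
plater [496.6 164.2  60. ] local -22.0 -42.0
[123  99  89  84  88  87  87  87  87  86  86  87  84  84  85  90 103 109
 111 109  99  64  32  15  14  14  17  14  13  15  13  15  16  13  16  16
  16  11  17  15  14  16  14  15  16  14  11  16  15  17  16  14  11  18
  19  17  15  18  30  56  84  85  84  85  85  95 113 128 132 120 101  85]
[134 198 231 232 232 232 230 192 123  76  71  37  17  13  13  17  17  13
  12  15  15  10  15  13  13  13  15  15  13  15   8  14  15  15  12  15
  17  12  15  11  15  12  14  11  13  17  16  15  13  15  15  14  14  16
  16  14  12  15  13  15  14  16  13  17  17  11  14  17  17  15  12  14
  17  11  15  15  12   9  20  16  14  14  14  14  14  20  18  10  12  15
  14  13  14  10  15  16  14  15  14  16  14  11  18  15  21  45  72  74
  80  99 109 108 109 109 107  89  57  38  34  33]
```

Run:
```python
from h import *
f=np.array([np.cos(np.radians(-7.9)),np.sin(np.radians(-7.9))]);q=np.array([-f[1],f[0]])
o=np.array([524.1,202.7])
p,d,c=load('w5'); print(c['origin'],c['attitude'])
def L(u,v,z): w=onz(c,u,v,z,True)[:2]-o; return (w@f).round(1),(w@q).round(1)
for u,v,z in((276.5,140,22),(369.5,140,22),(325,121.7,29),(325,121.7,22),(325,158.5,22),(325,115,29),(325,166,29)): print(u,v,z,L(u,v,z))
# wrist depth -> world points check
R_=rot(c)
for u,v in((325,140),(325,60),(325,180),(325,205),(300,163)):
    D=d[v,u]; y=ray(c,u,v,True); zz=(R_.T@y)[2]; P=np.array(c['origin'])+y/zz*D; w=P[:2]-o; print(u,v,P.round(1),(w@f).round(1),(w@q).round(1))
```

```text
[693.78825257 180.18249717 176.41928692] [ 2.09547164 -0.00227532 -1.70913506]
276.5 140 22 (np.float64(-2.6), np.float64(35.1))
369.5 140 22 (np.float64(-2.8), np.float64(-34.8))
325 121.7 29 (np.float64(23.3), np.float64(-1.1))
325 121.7 22 (np.float64(16.2), np.float64(-1.2))
325 158.5 22 (np.float64(-25.8), np.float64(-1.4))
325 115 29 (np.float64(29.5), np.float64(-1.0))
325 166 29 (np.float64(-26.6), np.float64(-1.4))
325 140 [522.4 201.7  23.5] -1.6 -1.3
325 60 [585.2 193.2  12.3] 61.8 -1.0
325 180 [486.8 206.4  35.1] -37.5 -1.4
325 205 [548.1 198.8  93.4] 24.3 -0.6
300 163 [502.2 224.4  27.3] -24.7 18.5
```

Run:
```python
from h import *
f=np.array([np.cos(np.radians(-7.9)),np.sin(np.radians(-7.9))]);q=np.array([-f[1],f[0]])
o=np.array([524.1,202.7])
p,d,c=load('w5')
tc=np.array([513.76,204.28])-o; print('tcp local',tc@f,tc@q)
g=cv2.cvtColor(p,cv2.COLOR_RGB2GRAY); print(g[180:225,325]); print(g[196,258:275],g[196,375:392])
def L(u,v,z): w=onz(c,u,v,z,True)[:2]-o; return (w@f).round(1),(w@q).round(1)
for v in(190,191,192): print(v,L(325,v,81.1))
for v in(201,202,203,204): print(v,L(325,v,89.1))
for u in(264,265,266,380,381,382): print(u,L(u,196,85))
```

```text
tcp local -10.459030232622839 0.14382834589243965
[84 84 84 84 82 83 84 85 82 64 55 51 51 49 49 49 50 51 49 55 62 48 26 14
 11  7  6 14  9  9 12 11 12  5  7  7 10 13 11 13 10  4  9 11 10]
[241 241 242 242 242 227 160  80  48  50  51  49  50  50  50  49  50] [ 53  51  48  48  50  62  93 121 131 132 134 132 132 134 131 134 135]
190 (np.float64(20.2), np.float64(-0.7))
191 (np.float64(19.1), np.float64(-0.7))
192 (np.float64(18.0), np.float64(-0.7))
201 (np.float64(21.3), np.float64(-0.6))
202 (np.float64(20.2), np.float64(-0.6))
203 (np.float64(19.1), np.float64(-0.7))
204 (np.float64(17.9), np.float64(-0.7))
264 (np.float64(20.2), np.float64(34.5))
265 (np.float64(20.2), np.float64(33.9))
266 (np.float64(20.2), np.float64(33.3))
380 (np.float64(19.9), np.float64(-32.5))
381 (np.float64(19.9), np.float64(-33.0))
382 (np.float64(19.9), np.float64(-33.6))
```

>>> jog_arm --plan '[0,-0.0003,-0.015,0,0,0,0,-0.0003,-0.03,0,0,0,0,-0.0003,-0.042,0,0,0,0,-0.0003,-0.05,0,0,0,0,-0.0003,-0.05,0,0,0,0,-0.0003,-0.05,0,0,0,0,-0.0003,-0.05,0,0,0]'

```text
clock: 13.5
eef_pos: [513.5, 203.8, 50.3]
eef_rot: [3.139, 0.787, -0.141]
wrist_force: [0.2, -0.5, -1.6]
finger_gap: 39.6
finger_force: 35.0
```

>>> jog_arm --plan '[0,0,-0.001,0,0,0,0,0,-0.002,0,0,0,0,0,-0.003,0,0,0,0,0,-0.004,0,0,0,0,0,-0.005,0,0,0,0,0,-0.006,0,0,0,0,0,-0.006,0,0,0,0,0,-0.006,0,0,0]'

```text
clock: 14.3
eef_pos: [513.2, 203.8, 43.8]
eef_rot: [3.138, 0.787, -0.141]
wrist_force: [-0.4, -0.4, -1.8]
finger_gap: 39.8
finger_force: 35.0
```

>>> jog_arm --plan '[0,0,-0.0005,0,0,0,0,0,-0.001,0,0,0,0,0,-0.0015,0,0,0,0,0,-0.0015,0,0,0,0,0,-0.0015,0,0,0]'

```text
clock: 14.8
eef_pos: [513.2, 203.7, 42.3]
eef_rot: [3.138, 0.788, -0.141]
wrist_force: [-0.5, -0.2, -0.8]
finger_gap: 39.7
finger_force: 35.0
```

>>> jog_arm --plan '[0,0,-0.0005,0,0,0,0,0,-0.001,0,0,0,0,0,-0.001,0,0,0,0,0,-0.001,0,0,0]'

```text
clock: 15.2
eef_pos: [513.3, 203.7, 41.8]
eef_rot: [3.138, 0.787, -0.141]
wrist_force: [-1.9, -0.9, 5.9]
finger_gap: 40.0
finger_force: 35.0
```

>>> jog_arm --plan '[0,0,0,0,0,0,0,0,0,0,0,0,0,0,0,0,0,0,0,0,0,0,0,0,0,0,0,0,0,0,0,0,0,0,0,0,0,0,0,0,0,0]' --claw 0.07

```text
clock: 15.9
eef_pos: [513.2, 203.7, 41.3]
eef_rot: [3.138, 0.788, -0.142]
wrist_force: [0.0, 0.5, 0.9]
finger_gap: 69.8
finger_force: 0.0
```

>>> jog_arm --plan '[0.01,-0.0014,0.01,0,0,0,0.02,-0.0028,0.02,0,0,0,0.04,-0.0056,0.04,0,0,0,0.06,-0.0084,0.06,0,0,0,0.08,-0.011,0.09,0,0,0,0.08,-0.011,0.13,0,0,0,0.08,-0.011,0.17,0,0,0,0.08,-0.011,0.17,0,0,0,0.08,-0.011,0.17,0,0,0]'

```text
clock: 16.8
eef_pos: [593.3, 192.8, 211.7]
eef_rot: [3.139, 0.786, -0.141]
wrist_force: [0.3, -1.1, -1.4]
finger_gap: 69.8
finger_force: 0.0
```

Run:
```python
from h import *
f=np.array([np.cos(np.radians(-7.9)),np.sin(np.radians(-7.9))]);q=np.array([-f[1],f[0]])
o=np.array([524.1,202.7])
P,r,s=cur(); print(P,s['finger_gap'],turn(r,target(172.1,0)),turn(r,target(-7.9,0)),s['joints'].round(2))
for n in('scene','side'):
    p,d,c=snap(n,n+'6'); C=cloud(d,c); W=C[...,:2]-o; x=W@f;y=W@q;z=C[...,2]
    m=(abs(x)<35)&(abs(y)<45)&(z>66)&(z<90)
    print(n,m.sum(),'x',np.percentile(x[m],[2,50,98]).round(1),'y',np.percentile(y[m],[2,50,98]).round(1),'z',np.percentile(z[m],[5,50,95]).round(1))
    m&=(z<77)&(z>71); A=np.c_[x[m],y[m],np.ones(m.sum())]; print('plane',np.linalg.lstsq(A,z[m],rcond=None)[0].round(3))
    b=(abs(abs(y)-28)<5)&(abs(x)<20)&(z>15)&(z<50); print('flange z',np.percentile(z[b&(y>0)],[10,50,90]),np.percentile(z[b&(y<0)],[10,50,90]) if (b&(y<0)).any() else 0)
```

```text
[593.28323593 192.77862169 211.6646051 ] 69.82652706136304 [ -68.27    9.34 -166.17] [ -6.11 -44.63   0.11] [0.16 0.98 0.61 0.28 2.29 1.98]
scene 215 x [-19.3   7.9  24.6] y [-21.4  -2.4  17.4] z [67.4 72.9 77.6]
plane [-4.0000e-03 -4.0000e-03  7.3173e+01]
flange z [27.95536979 28.92957842 29.70849181] [28.01475689 29.02135629 29.82309859]
side 185 x [-19.8  -0.5  22.6] y [-24.6 -13.4  14.1] z [67.3 72.6 77.8]
plane [5.0000e-03 1.7000e-02 7.2929e+01]
flange z [22.19031012 26.55318834 28.56602378] [28.41598114 35.41096223 46.84339709]
```

>>> jog_arm --plan '[-0.02,0.003,0,-1,-7.4,0,-0.04,0.006,0,-2,-14.9,0,-0.06,0.009,0,-3,-22.3,0,-0.08,0.012,0,-4.1,-29.8,0,-0.11,0.015,0,-5.1,-37.2,0,-0.13,0.018,0,-6.1,-44.6,0.1,-0.148,0.021,0,-6.1,-44.6,0.1,-0.148,0.021,0,-6.1,-44.6,0.1,-0.148,0.021,-0.05,-6.1,-44.6,0.1,-0.148,0.021,-0.1,-6.1,-44.6,0.1,-0.148,0.021,-0.1,-6.1,-44.6,0.1,-0.148,0.021,-0.1,-6.1,-44.6,0.1]' --claw 0.0 --force 20

```text
clock: 18.1
eef_pos: [445.8, 213.5, 111.6]
eef_rot: [3.14, 0.004, -0.139]
wrist_force: [0.7, -0.3, -0.1]
finger_gap: 0.6
finger_force: 0.0
```

Run:
```python
from h import *
f=np.array([np.cos(np.radians(-7.9)),np.sin(np.radians(-7.9))]);q=np.array([-f[1],f[0]])
o=np.array([524.1,202.7])
P,r,s=cur(); w=P[:2]-o; print(P,w@f,w@q,s['finger_gap'],turn(r,target(-7.9,0)),s['joints'].round(2))
p,d,c=load('scene6'); C=cloud(d,c); W=C[...,:2]-o; x=W@f;y=W@q;z=C[...,2]
m=(z>33)&(z<54)&(x<-36)&(x>-60)&(abs(y)<30); print('tab',m.sum(),np.percentile(x[m],[5,50,95]),np.percentile(y[m],[5,50,95]),z[m].max())
m=(z>40)&(z<60)&(x<30)&(x>-150)&(y>55)&(y<220); print('knob',m.sum(),C[m].mean(0),np.percentile(x[m],[5,50,95]),np.percentile(y[m],[5,50,95]))
```

```text
[445.81857535 213.52412676 111.59832269] -79.02620910524026 -0.037954884395491106 0.6100148999468402 [ 0.04 -0.21  0.05] [0.37 0.28 1.78 0.   1.09 2.08]
tab 1 [-44.6934824 -44.6934824 -44.6934824] [-15.4518796 -15.4518796 -15.4518796] 36.7899884003582
knob 47 [451.62322575 322.19575695  49.98340419] [-95.93546151 -87.51666508 -83.19442587] [102.44486217 107.8733071  115.34432201]
```

>>> jog_arm --plan '[0,0,-0.04,0,0,0,0,0,-0.079,0,0,0,0,0,-0.079,0,0,0,0.0099,-0.0014,-0.079,0,0,0,0.0178,-0.0025,-0.079,0,0,0,0.0238,-0.0033,-0.079,0,0,0,0.0297,-0.0041,-0.079,0,0,0,0.0347,-0.0048,-0.079,0,0,0]'

```text
clock: 18.9
eef_pos: [480.6, 208.9, 33.0]
eef_rot: [-3.141, 0.001, -0.138]
wrist_force: [-3.0, 0.2, 1.9]
finger_gap: 0.4
finger_force: 1.2
```

>>> jog_arm --plan '[0.005,-0.0007,0,0,0,0,0.01,-0.0014,0,0,0,0,0.015,-0.0021,0,0,0,0,0.02,-0.0028,0,0,0,0,0.025,-0.0035,0,0,0,0,0.03,-0.0042,0,0,0,0,0.035,-0.0049,0,0,0,0,0.04,-0.0055,0,0,0,0,0.045,-0.0062,0,0,0,0,0.05,-0.0069,0,0,0,0,0.055,-0.0076,0,0,0,0,0.06,-0.0083,0,0,0,0,0.065,-0.009,0,0,0,0,0.065,-0.009,0,0,0,0]'

```text
clock: 20.3
eef_pos: [536.6, 200.9, 32.2]
eef_rot: [3.137, 0.023, -0.137]
wrist_force: [-71.0, 2.8, 49.6]
finger_gap: 0.4
finger_force: 36.0
```

>>> jog_arm --plan '[-0.005,0.0007,0,0,0,0,-0.008,0.0011,0,0,0,0,-0.008,0.0011,0,0,0,0]'

```text
clock: 20.6
eef_pos: [536.3, 201.3, 32.3]
eef_rot: [3.141, 0.003, -0.138]
wrist_force: [-9.4, 0.6, 5.4]
finger_gap: 1.0
finger_force: 4.7
```

Run:
```python
from h import *
f=np.array([np.cos(np.radians(-7.9)),np.sin(np.radians(-7.9))]);q=np.array([-f[1],f[0]])
o=np.array([524.1,202.7])
P,r,s=cur(); w=P[:2]-o; print(P,w@f,w@q,s['wrist_force'])
def prof(tag,cond,k):
    p,d,c=load(tag); C=cloud(d,c); W=C[...,:2]-o; return W@f,W@q,C[...,2]
for n in('scene','side'): snap(n,n+'7')
for t in('scene6','scene7','side6','side7'):
    x,y,z=prof(t,0,0); m=(abs(y)<19)&(z>71)&(z<76)&(abs(x)<140); print(t,m.sum(),'meter x',np.percentile(x[m],[2,50,98]).round(1),'y',np.percentile(y[m],[2,50,98]).round(1))
    m=(abs(y)<30)&(z>15)&(z<60)&(x>30)&(x<160); xs=x[m]; zs=z[m]
    for a in range(30,140,5):
        k=(xs>=a)&(xs<a+5); 
        if k.any(): print((a,int(k.sum()),zs[k].max().round(0)),end=' ')
    print()
```

```text
[536.27362255 201.31765658  32.31266916] 12.248083903884124 0.3039737816036048 [-9.36114186  0.60188629  5.36374533]
scene6 139 meter x [-19.4   6.3  24. ] y [-18.   -0.4  17.3]
(30, 13, np.float64(29.0)) (95, 4, np.float64(30.0)) (100, 17, np.float64(32.0)) (105, 33, np.float64(45.0)) (110, 191, np.float64(45.0)) (115, 54, np.float64(35.0)) 
scene7 194 meter x [17.4 71.7 92.9] y [-18.   -0.5  17.4]
(35, 5, np.float64(29.0)) (40, 7, np.float64(30.0)) (45, 4, np.float64(58.0)) (50, 8, np.float64(55.0)) (55, 13, np.float64(58.0)) (60, 16, np.float64(58.0)) (65, 11, np.float64(60.0)) (70, 19, np.float64(59.0)) (75, 11, np.float64(53.0)) (80, 19, np.float64(58.0)) (85, 40, np.float64(60.0)) (90, 199, np.float64(60.0)) (95, 5, np.float64(30.0)) (100, 17, np.float64(33.0)) (105, 45, np.float64(44.0)) (110, 191, np.float64(44.0)) (115, 52, np.float64(42.0)) 
side6 99 meter x [-19.6  -1.6  22.9] y [-18.2  -1.3  14.6]
(100, 66, np.float64(31.0)) (105, 35, np.float64(44.0)) (110, 42, np.float64(44.0)) (115, 2, np.float64(41.0)) 
side7 122 meter x [ 4.9 62.9 92.8] y [-18.3  -6.5  13.7]
(30, 12, np.float64(48.0)) (35, 17, np.float64(29.0)) (40, 23, np.float64(29.0)) (45, 28, np.float64(59.0)) (50, 94, np.float64(60.0)) (55, 25, np.float64(58.0)) (60, 22, np.float64(59.0)) (65, 26, np.float64(59.0)) (70, 23, np.float64(59.0)) (75, 25, np.float64(59.0)) (80, 20, np.float64(57.0)) (85, 24, np.float64(59.0)) (90, 17, np.float64(58.0)) (95, 6, np.float64(29.0)) (100, 13, np.float64(32.0)) (105, 27, np.float64(43.0)) (110, 23, np.float64(44.0)) (115, 2, np.float64(43.0))
```

>>> jog_arm --plan '[-0.02,0.0028,0,0,0,0,-0.04,0.0055,0,0,0,0,-0.04,0.0055,0.04,0,0,0,-0.04,0.0055,0.07,0,0,0,-0.04,0.0055,0.07,0,0,0]'

```text
clock: 21.2
eef_pos: [499.3, 207.3, 106.4]
eef_rot: [-3.138, -0.005, -0.138]
wrist_force: [0.2, -0.4, 0.4]
finger_gap: 0.4
finger_force: 0.0
```

Run:
```python
from h import *
f=np.array([np.cos(np.radians(-7.9)),np.sin(np.radians(-7.9))]);q=np.array([-f[1],f[0]])
o=np.array([524.1,202.7])
for n in('scene','side'): snap(n,n+'8')
for t in('scene8','side8'):
    p,d,c=load(t); C=cloud(d,c); W=C[...,:2]-o; x,y,z=W@f,W@q,C[...,2]
    m=(z>34)&(z<58)&(y>70)&(y<180)&(x>-140)&(x<20); print(t,m.sum(),'knob x',np.percentile(x[m],[5,50,95]).round(1),'y',np.percentile(y[m],[5,50,95]).round(1))
    cd=(np.array(c['origin'])[:2]-o); print('camera dir',(cd@f).round(0),(cd@q).round(0))
    m=(z>19)&(z<31)&(y>50)&(y<150)&(x>-140)&(x<30)
    for a in range(50,120,10):
        k=m&(y>=a)&(y<a+10)
        if k.any(): print(a,int(k.sum()),np.percentile(x[k],[5,50,95]).round(1),z[k].max().round(1))
```

```text
scene8 59 knob x [-96.2 -86.7 -82.1] y [102.8 108.1 115.8]
camera dir 875.0 -239.0
50 33 [-2.  15.7 21.7] 28.6
60 42 [-19.2   3.4  20.8] 29.7
70 29 [-39.1 -23.8  -7.7] 28.5
80 29 [-61.9 -42.2 -25.9] 28.8
90 29 [-78.8 -62.7 -45. ] 28.7
100 23 [-92.5 -79.8 -63.7] 30.6
110 6 [-85.8 -84.6 -79.3] 29.5
side8 59 knob x [-97.  -91.2 -83.8] y [ 98.9 102.3 110.1]
camera dir -275.0 -760.0
50 34 [-12.7   1.5  21.6] 29.0
60 48 [-31.2 -16.4  14.2] 28.1
70 37 [-50.3 -36.9 -14. ] 28.1
80 45 [-68.4 -54.6 -30.9] 28.3
90 48 [-88.7 -75.  -47.2] 28.1
100 23 [-95.9 -84.2 -62. ] 30.8
110 1 [-77. -77. -77.] 26.3
```

```bash
cat > w.py <<'E'
from h import *
f=np.array([np.cos(np.radians(-7.9)),np.sin(np.radians(-7.9))]);q=np.array([-f[1],f[0]])
o=np.array([524.1,202.7]); pv=np.array([12.8,56.5])
def wp(th,back=16):
    a=np.radians(th);l=pv+115*np.array([np.cos(a),np.sin(a)])-back*np.array([-np.sin(a),np.cos(a)]);return o+l[0]*f+l[1]*q
E
python3 - <<'E'
from w import *
P,r,s=cur(); print(P,turn(r,target(-7.9+63.4,0)),s['joints'].round(2))
a=wp(153.4,30); print('pre',(a-P[:2]).round(1))
for th in range(150,271,6): print(th,((wp(th)-a)/1000).round(4), round(th-153.4,1))
E
```

```text
[497.50460292 206.59068832 102.51976269] [-2.000e-02 -3.000e-02  6.343e+01] [0.33 0.38 1.66 0.   1.09 2.03]
pre [-30.7 140.2]
150 [-0.0031 -0.0066] -3.4
156 [-0.0114 -0.0155] 2.6
162 [-0.0187 -0.0252] 8.6
168 [-0.0249 -0.0357] 14.6
174 [-0.03   -0.0467] 20.6
180 [-0.0339 -0.0582] 26.6
186 [-0.0366 -0.0701] 32.6
192 [-0.0381 -0.0821] 38.6
198 [-0.0382 -0.0943] 44.6
204 [-0.0371 -0.1064] 50.6
210 [-0.0348 -0.1183] 56.6
216 [-0.0312 -0.1299] 62.6
222 [-0.0264 -0.1411] 68.6
228 [-0.0205 -0.1517] 74.6
234 [-0.0135 -0.1616] 80.6
240 [-0.0055 -0.1708] 86.6
246 [ 0.0034 -0.179 ] 92.6
252 [ 0.0132 -0.1863] 98.6
258 [ 0.0236 -0.1925] 104.6
264 [ 0.0346 -0.1976] 110.6
270 [ 0.0461 -0.2016] 116.6
```

>>> jog_arm --plan '[-0.01,0.03,0,0,0,8,-0.02,0.06,0,0,0,16,-0.03,0.09,0,0,0,24,-0.0307,0.12,0,0,0,32,-0.0307,0.1402,0,0,0,40,-0.0307,0.1402,0,0,0,48,-0.0307,0.1402,0,0,0,56,-0.0307,0.1402,0,0,0,63.4,-0.0307,0.1402,-0.03,0,0,63.4,-0.0307,0.1402,-0.06,0,0,63.4,-0.0307,0.1402,-0.0695,0,0,63.4,-0.0307,0.1402,-0.0695,0,0,63.4,-0.0307,0.1402,-0.0695,0,0,63.4]'

```text
clock: 22.6
eef_pos: [466.6, 346.9, 33.4]
eef_rot: [3.141, 0.001, 0.968]
wrist_force: [-0.5, 0.1, 0.0]
finger_gap: -0.0
finger_force: 0.0
```

>>> jog_arm --plan '[-0.0031,-0.0066,0,0,0,-3.4,-0.0072,-0.011,0,0,0,0,-0.0114,-0.0155,0,0,0,2.6,-0.0187,-0.0252,0,0,0,8.6,-0.0249,-0.0357,0,0,0,14.6,-0.03,-0.0467,0,0,0,20.6,-0.0339,-0.0582,0,0,0,26.6,-0.0366,-0.0701,0,0,0,32.6,-0.0381,-0.0821,0,0,0,38.6,-0.0382,-0.0943,0,0,0,44.6,-0.0371,-0.1064,0,0,0,50.6,-0.0348,-0.1183,0,0,0,56.6,-0.0348,-0.1183,0,0,0,56.6]'

```text
clock: 23.9
eef_pos: [432.3, 228.0, 34.2]
eef_rot: [3.139, 0.002, 1.957]
wrist_force: [-0.3, 0.4, 0.5]
finger_gap: 0.3
finger_force: 0.0
```

Run:
```python
from w import *
P,r,s=cur(); print(P,turn(r,target(-7.9+120,0)),s['joints'].round(2),s['wrist_force'])
for n in('scene','side'):
    p,d,c=snap(n,n+'9'); C=cloud(d,c); W=C[...,:2]-o; x,y,z=W@f,W@q,C[...,2]
    m=(z>34)&(z<56)&(x>-140)&(x<10)&(y>-90)&(y<180); print(n,m.sum(),np.percentile(x[m],[5,50,95]).round(1),np.percentile(y[m],[5,50,95]).round(1))
for th in (210,216,222,228,234,240,246,252,258,264,267,270,272): print(th,((wp(th)-P[:2])/1000).round(4), th-210)
```

```text
[432.31850158 227.97715235  34.16482113] [ 0.04  0.17 -0.01] [ 0.41  0.39  1.85 -0.    0.9   0.03] [-0.29304765  0.35568105  0.54399483]
scene 109 [-91.3 -82.7 -78.5] [-12.4   0.8  22.3]
side 132 [-105.9  -90.5  -79.3] [-15.5  -5.4   9.4]
210 [-0.0003  0.0005] 0
216 [ 0.0032 -0.0111] 6
222 [ 0.008  -0.0223] 12
228 [ 0.014  -0.0329] 18
234 [ 0.021  -0.0428] 24
240 [ 0.029 -0.052] 30
246 [ 0.0379 -0.0602] 36
252 [ 0.0476 -0.0675] 42
258 [ 0.058  -0.0738] 48
264 [ 0.0691 -0.0789] 54
267 [ 0.0748 -0.081 ] 57
270 [ 0.0806 -0.0828] 60
272 [ 0.0845 -0.0838] 62
```

>>> jog_arm --plan '[0.0032,-0.0111,0,0,0,6,0.008,-0.0223,0,0,0,12,0.014,-0.0329,0,0,0,18,0.021,-0.0428,0,0,0,24,0.029,-0.052,0,0,0,30,0.0379,-0.0602,0,0,0,36,0.0476,-0.0675,0,0,0,42,0.058,-0.0738,0,0,0,48,0.0691,-0.0789,0,0,0,54,0.0691,-0.0789,0,0,0,54,0.0691,-0.0789,0,0,0,54]'

```text
clock: 25.1
eef_pos: [500.3, 150.1, 32.9]
eef_rot: [3.141, 0.002, 2.894]
wrist_force: [-0.7, 0.5, -0.1]
finger_gap: 0.4
finger_force: 0.0
```

>>> jog_arm --plan '[0.0039,-0.0005,0,0,0,3,0.0079,-0.0011,0,0,0,6,0.0099,-0.0014,0,0,0,6,0.0099,-0.0014,0,0,0,6,0.0099,-0.0014,0,0,0,6]'

```text
clock: 25.6
eef_pos: [508.9, 148.8, 32.8]
eef_rot: [-3.142, -0.001, 2.999]
wrist_force: [-7.0, 2.2, 5.0]
finger_gap: 0.1
finger_force: 4.1
```

>>> jog_arm --plan '[0.001,-0.0001,0,0,0,0,0.002,-0.0003,0,0,0,0,0.002,-0.0003,0,0,0,0]'

```text
clock: 25.9
eef_pos: [509.3, 148.7, 32.6]
eef_rot: [-3.141, -0.005, 2.999]
wrist_force: [-19.2, 3.6, 13.5]
finger_gap: 0.7
finger_force: 10.1
```

Run:
```python
from w import *
P,r,s=cur(); w=P[:2]-o; print(P,w@f,w@q,s['wrist_force'])
for n in('scene','side'):
    p,d,c=snap(n,n+'10'); C=cloud(d,c); W=C[...,:2]-o; x,y,z=W@f,W@q,C[...,2]
    for a,b in((45,65),(60,75),(-50,-30),(-68,-48)):
        m=(z>19)&(z<31)&(x>-15)&(x<32)&(y>a)&(y<b)
        if m.any(): print(n,a,b,m.sum(),np.percentile(x[m],[5,50,95]).round(1))
    m=(z>36)&(z<56)&(x>-2)&(x<30)&(y>-75)&(y<-40); print('knob',m.sum(),np.percentile(x[m],[5,50,95]).round(1),np.percentile(y[m],[5,50,95]).round(1))
    m=(z>71)&(z<76)&(abs(y)<19)&(x>30)&(x<120); print('meter',np.percentile(x[m],[2,98]).round(1),z[m].mean())
```

```text
[509.31877479 148.749299    32.57592534] -7.225713841297643 -55.47027867910947 [-19.19258612   3.59441096  13.47995897]
scene 45 65 70 [-1.1 17.2 24.9]
scene 60 75 18 [ 3.5 14.3 21.5]
scene -50 -30 69 [ 5.5 16.2 27.7]
scene -68 -48 30 [11.  16.6 27.9]
knob 92 [-0.1 11.4 18.1] [-66.9 -58.8 -45.7]
meter [49.2 92.8] 72.92584971685612
side 45 65 37 [-1.5  9.4 20.6]
side 60 75 6 [ 6.5 11.  15.9]
side -50 -30 14 [-12.6   3.1  31.4]
side -68 -48 46 [-10.9   5.7  28.5]
knob 64 [-0.   9.9 16.8] [-70.9 -67.  -58.2]
meter [50.9 92.4] 72.47773258036077
```

>>> jog_arm --plan '[-0.01,0.0014,0,0,0,0,-0.03,0.0042,0,0,0,0,-0.04,0.0055,0.03,0,0,0,-0.04,0.0055,0.08,0,0,0,-0.06,0.0083,0.13,0,0,0,-0.08,0.011,0.17,0,0,0,-0.08,0.011,0.17,0,0,0,-0.08,0.011,0.17,0,0,0]'

```text
clock: 26.8
eef_pos: [432.1, 159.2, 203.4]
eef_rot: [3.141, 0.004, 3.001]
wrist_force: [-0.6, 0.3, -1.3]
finger_gap: 0.7
finger_force: 0.0
```

Run:
```python
from w import *
P,r,s=cur(); print(P,s['wrist_force'])
for n in('scene','side'):
    p,d,c=snap(n,n+'11'); C=cloud(d,c); W=C[...,:2]-o; x,y,z=W@f,W@q,C[...,2]
    m=(z>36)&(z<58)&(x>-20)&(x<40)&(y>-85)&(y<-40); print('knob',m.sum(),np.percentile(x[m],[5,50,95]).round(1),np.percentile(y[m],[5,50,95]).round(1))
    for a in range(-50,60,10):
        m=(z>22)&(z<31)&(x>-15)&(x<19.5)&(y>a)&(y<a+10)
        if m.any(): print((a,np.percentile(x[m],[5,50,95]).round(1).tolist()),end=' ')
    m=(z>71)&(z<76)&(abs(y)<19)&(x>30)&(x<120); print('meter',np.percentile(x[m],[2,98]).round(1),z[m].mean())
    A=np.c_[x[m],y[m],np.ones(m.sum())]; print('plane',np.linalg.lstsq(A,z[m],rcond=None)[0].round(3))
# overhead wrist view: ortho of the lever arm at z=28
p,d,c=snap('wrist','w11'); print(c['origin'])
```

```text
[432.10684748 159.21709481 203.38028177] [-0.57085908  0.25656962 -1.3488449 ]
knob 65 [ 6.  14.6 18.5] [-65.2 -59.  -52.7]
(-50, [3.4, 10.8, 18.1]) (-40, [5.8, 13.6, 17.2]) (-30, [0.8, 12.0, 16.2]) (-20, [1.6, 10.1, 16.5]) (40, [2.7, 12.9, 16.7]) (50, [0.0, 12.0, 19.2]) meter [48.4 92.5] 72.83200962586086
plane [ 4.0000e-03 -5.0000e-03  7.2523e+01]
knob 65 [ 3.9  9.8 17.1] [-68.6 -65.7 -58.1]
(-50, [-8.5, 5.0, 7.3]) (-40, [4.3, 5.6, 11.7]) (-30, [4.8, 10.6, 15.5]) (-20, [4.7, 8.0, 18.8]) (-10, [5.2, 11.8, 17.7]) (0, [5.2, 9.6, 16.9]) (10, [5.0, 9.9, 18.1]) (20, [5.5, 9.8, 19.2]) (30, [1.8, 10.6, 17.6]) (40, [3.0, 8.6, 16.9]) (50, [2.2, 9.9, 17.9]) meter [50.8 93. ] 72.95512235347947
plane [-1.0000e-02 -2.0000e-02  7.3584e+01]
[359.42933428 170.00047937 381.83751678]
```

```bash
python3 -c "
from cell import manip
print(manip.sign_off())"
```

```text
the job is handed in; nothing more can be done
None
```

The job is handed in at about 27 s. By the depth readings, the larger meter is seated flat, window down and terminals up, the carriage was pushed until it hit its stop, and the lever is across behind it against its end stop; I did not go near the smaller meter.

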